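Make up two probing kits

ROBOT

A 7-joint arm with a two-finger parallel gripper is mounted at the origin on the work surface. World frame = base frame: x ahead of the robot, y to its left, z up, the work surface at z = 0. Lengths are in m, angles in rad, forces in N, time in s.
With the tool pointing down it reaches from about 0.425 to 0.825 m from the base axis. Payload 3.6 kg.
Tool frame: the origin (TCP) lies at the very end of the fingers, on their centre line; the grasp point (between the pads) lies 19 mm behind it; z points along the fingers, y is the line along which they close (so a half turn about z gives the same grasp; the last joint's range is limited). The gripper opens to 85 mm and grips with 20 to 120 N. Pads are 22 mm wide; open, the fingers measure 114 mm over their backs; the gripper's body (76 mm by 85 mm) begins 54 mm behind the grasp point. The pads swing forward as they close: fully open they stand 13 mm farther back than shut.
Start: joints at [1.28, 0.615, -0.013, 1.423, 0.008, 1.103, -0.04], TCP at [0.17, -0.627, 0.231] pointing down, gripper open.
Joint ranges: [-3.12, 3.12], [-0.3, 2.06], [-1.34, 1.32], [0.26, 2.42], [-1.36, 4.5], [0.01, 1.98], [-2.84, 2.84]. Speed limits (rad/s): [2.79, 2.79, 3.14, 3.14, 3.14, 3.14, 3.14].

INTERFACE

Orientations are given as a rotation vector (axis times angle).
In Python, from workcell import state, optics, workorder gives the robot as it stands.
- The arm moves only by the tool jog_arm, never from a script. Its argument "moves" is text: rows parted by semicolons, each of 4 numbers parted by spaces: the shift along the tool's x, y, z in mm, then the turn about the tool's z in degrees. In form: dx dy dz spin; .... A call has 1 to 20 rows; each row shifts and turns the commanded pose from where the row before left it, along the tool's axes as they then stand; what a row does not reach is not made up. A row lasts 1/12 s, in which the tool goes at most 41.7 mm and 7.16 degrees, less where a joint would pass 70% of its speed; a pose out of reach is approached as far as the arm can. A call is refused whole if a number of a shift passes 41.7 or a number of a turn 7.16, either way. A call with a gripper value outside its range is refused whole. "fingers" is the opening, from -1 (shut) to 1 (fully open), set as the call begins (left out, the last holds). The fingers move at their own pace and stop on an object; "grip_force" is the grip in N (left out, the last holds). Time passes only in rows, so rows that do not move let the fingers close. It gives the time, the measured TCP pose, the force, the opening and the grip force at its end, in the units of the state.
- state(): the state, without advancing time (a new reading comes with each control period).
- optics.camera(name): name is "side" or "top"; returns a dict with "frame" (384x512x3 uint8, red, green, blue), "mtx" (3x3 intrinsics, pixels), "rvec" (rotation vector, rad) and "tvec" (3), from world to camera coordinates, as OpenCV has them. Camera axes: x right, y down, z forward; pixel columns grow to the right and rows downward; lengths in m; the calibration is good to about 2 mm. A picture is of the moment at which its call begins. There is no depth.
- workorder.finish_job(): hands the job in; it is judged then, once.
The state is a dict: "time_s": time; "joints": joint angles; "joint_velocities": joint speeds; "joint_torque": joint torques, N m; "tool_pos": TCP position; "tcp_rot": TCP orientation; "wrist_force": force on the tool from outside, world axes, zero at the start; "torque": the same for the moment, N m; "width": opening from 0.0 (shut) to 1.0 (fully open); "gripper_force": force on a finger pad.
Only numpy, scipy, OpenCV 4.12 (cv2) and the standard library are available. Lean on these libraries where they do the work, as an engineer would, in place of code of your own. Each camera call takes 0.05 s, during which the arm holds its last target. There are 200 camera calls.

TASK

Make up the kits for two probing jobs: the red tray gets the green probe card and the amber tip jar, the blue tray gets the black die box and the brass puck, one thing to each compartment, standing upright and flat on the tray's floor. The probe card is still locked in its jig: swing the yellow hold-down bar right up, then slide the card out from under the rear bridge. Set things down rather than dropping them, and leave the white die box where it is.

Things in the scene. Friction and masses are not known exactly. Their poses are not given: they have to be found in the camera images.
- card_grip (a point): Probe card, about 110 g: green board 90 x 50 x 6 mm (long along its x) with an upright black handle rib in the middle, 24 (x) x 12 (y) mm, 44 mm tall above the board. This point: centre of the rib, 28 mm above the card's underside. It starts in the jig on its 10 mm base, axes parallel to the jig's, the rib just behind the hold-down bar, its +x end 15 mm deep under the rear bridge.
- jar_mid (a point): Amber glass tip jar with a white cap, upright cylinder 34 mm across (cap 31 mm), 56 mm tall, about 60 g. This point is its centre, 28 mm above its underside.
- box_black_mid (a point): Black die box with a grey seam, 56 (its x) x 40 (its y) x 42 mm high, about 80 g. This point is its centre, 21 mm above its underside.
- puck_grip (a point): Brass calibration puck, about 220 g: a disc 46 mm across and 12 mm thick with an upright round stem 20 mm across on top, 52 mm tall in all. This point is on the stem, 35 mm above its underside.
- box_white_mid (a point): White die box, same shape and size as the black one; it belongs to neither kit and stays where it is. This point is its centre, 21 mm above its underside.
- tray_red: Red kit tray, fixed to the table, 130 (x) x 190 (y) x 12 mm high, open on top, walls and floor 4 mm thick. A 4 mm divider along its x axis, as high as the walls, makes two equal compartments, 122 (x) x 89 (y) mm inside, centred at y = +46.5 and -46.5 mm. Origin: centre of its underside.
- tray_blue: Blue kit tray, fixed to the table, otherwise the same as the red one. Origin: centre of its underside.
- jig: Card jig, fixed: dark steel base 140 (x, -80 to +60 mm) x 180 (y, -85 to +95) x 10 mm with a channel along x between rails flush with the card's board (1.5 mm play). A fixed bridge at x = +30 to +50 mm (26 mm high) covers the card's last 15 mm: slide the card 20 mm in -x before lifting. The yellow bar crosses at x = -24 mm, in front of the rib. Origin: underside, at the seated card's centre.
- bar (a joint): Angle of the yellow hold-down bar (rad): 0 = down, level across the card; grows as the free end is lifted, to a stop at 1.75, a little past upright; only near the stop is there room for a gripper over the card. Stiff hinge: it stays where left; about 2 N at the knob lifts it. Hinge axis parallel to the jig's x at y = +80, z = +32 mm in the jig's frame; from there the bar reaches to the jig's -y.
- bar_knob (a point): Centre of the black ball knob, 24 mm across, on the bar's free end, 145 mm from the hinge axis, at x = -24 mm in the jig's frame. With the bar down it is at y = -65, z = 32 mm there, with free air around and above. The bar beside it is 14 mm wide, so fingers closing along the jig's x can hold the ball, tool pointing down, through the whole swing.
There are look-alikes about, which are no part of the job. What is shaped like the part that bears jar_mid but pink or purple is not meant.

How it is judged:
By the outcome, as a careful person would: the job done as asked, in the order asked, and still so for the second after the job is handed in, with the robot touching nothing.
It also fails if it takes over 128 s, if anything falls off the work surface, if the arm or the gripper's body presses on something with over 40 N, if the wrist force passes 120 N, or if a joint passes its speed limit or range.

## Working session

There is one attempt and no reset: what is moved stays moved. The work goes in short steps, Python scripts to look and compute and a tool call to move; the robot and the scene stay as the last step left them, time stands still between calls to the robot, and variables do not carry over. Pictures are saved under pics/ and viewed, at most 14 in all, crops included, and the job is handed in when it is done.

Besides the shell and the picture viewer there is one more tool, called after "Call:" by a JSON object that holds its "name" and its "arguments". jog_arm: Moves the arm, as the interface text tells. Its arguments: {"type":"object","properties":{"moves":{"type":"string"},"fingers":{"type":"number"},"grip_force":{"type":"number"}},"required":["moves"]}

```bash
mkdir -p pics; ls
python3 - <<'E'
from workcell import state, optics, workorder
import cv2
s=state(); print(s)
for n in("top","side"):
    c=optics.camera(n); cv2.imwrite(f"pics/{n}0.png",cv2.resize(c["frame"][:,:,::-1],(800,600),interpolation=cv2.INTER_CUBIC)); print(c["mtx"],c["rvec"],c["tvec"])
    cv2.imwrite(f"pics/{n}_raw0.png",c["frame"][:,:,::-1])
E
```

```text
pics
{'time_s': 0.0, 'joints': array([ 1.28047108,  0.61595023, -0.01266283,  1.42494784,  0.00809148,
        1.1034099 , -0.04041788]), 'joint_velocities': array([ 1.07456871e-03, -5.15789530e-04, -7.83216022e-04, -1.52866912e-05,
        1.66009252e-04, -1.39275901e-04, -1.38396509e-03]), 'joint_torque': array([ 3.69785421e-04, -4.69219995e+01,  2.59664571e-01, -1.71039230e+01,
        1.00323994e-02,  9.50916263e-03,  1.80890021e-05]), 'tool_pos': array([ 0.16933214, -0.62673573,  0.23010169]), 'tcp_rot': array([-3.11166280e+00, -4.12996708e-01,  5.59840736e-04]), 'wrist_force': array([-0.1325897 , -0.43368539, -0.28045637]), 'torque': array([ 0.01528784, -0.00209918,  0.01324522]), 'gripper_force': 0.0, 'width': 0.998120646045938}
[[470.73612995   0.         249.7097673 ]
 [  0.         470.73612995 180.40623233]
 [  0.           0.           1.        ]] [ 2.15391796 -2.10152383  0.15942099] [-0.01044706  0.52505174  1.213383  ]
[[352.9630222    0.         257.28430249]
 [  0.         352.9630222  195.28902229]
 [  0.           0.           1.        ]] [ 2.35332696 -0.7591981   0.28379691] [-0.43639393  0.2577962   0.71044874]
```

View pics/top0.png

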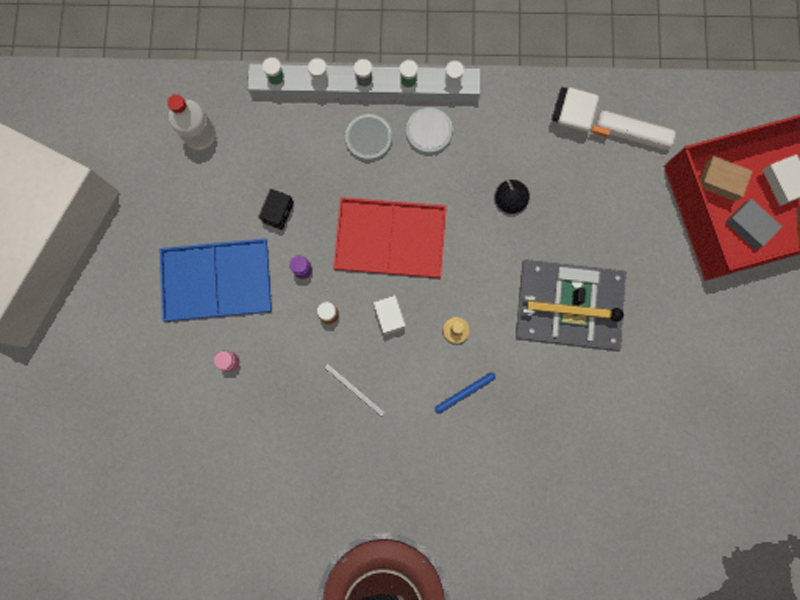

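View pics/side0.png

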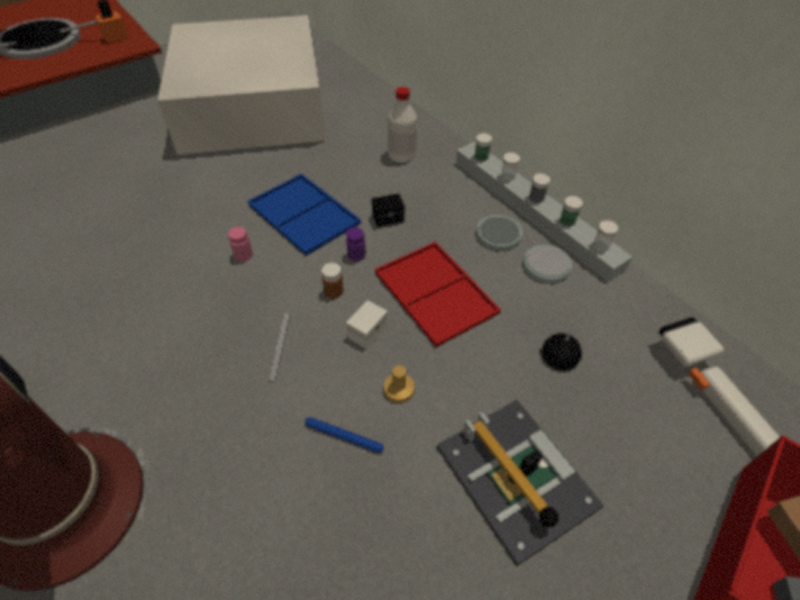

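Top view (800x600 scale): red tray is around (390,238), blue tray (216,280), jig (571,305) with bar and knob at (617,314). The amber jar is at (327,313), black box (276,209), puck (456,330) and white box (390,315). Purple and pink jars at (300,267) and (226,361) are decoys.

```bash
cat > h.py <<'E'
import numpy as np, cv2
from workcell import state, optics, workorder
def ray(c,uv,z):
    R=cv2.Rodrigues(c["rvec"])[0]; C=-R.T@c["tvec"].ravel()
    d=R.T@np.linalg.inv(c["mtx"])@np.array([uv[0],uv[1],1.]); return C+d*(z-C[2])/d[2]
def proj(c,P): return cv2.projectPoints(np.array(P,float).reshape(-1,1,3),c["rvec"],c["tvec"],c["mtx"],None)[0].reshape(-1,2)
def tri(c1,p1,c2,p2):
    P=[c["mtx"]@np.c_[cv2.Rodrigues(c["rvec"])[0],c["tvec"].ravel()] for c in(c1,c2)]
    X=cv2.triangulatePoints(P[0],P[1],np.array(p1,float).reshape(2,1),np.array(p2,float).reshape(2,1)).ravel(); return X[:3]/X[3]
def blobs(c,lo,hi,box,amin=15):
    "contours of HSV range inside box (u0,v0,u1,v1)"
    m=cv2.inRange(cv2.cvtColor(c["frame"],cv2.COLOR_RGB2HSV),np.array(lo),np.array(hi)); k=np.zeros_like(m); u0,v0,u1,v1=box; k[v0:v1,u0:u1]=1
    cs=cv2.findContours(m*k,cv2.RETR_EXTERNAL,cv2.CHAIN_APPROX_NONE)[0]
    return sorted([q for q in cs if cv2.contourArea(q)>=amin],key=cv2.contourArea,reverse=True)
def rect_world(c,q,z):
    "min-area rectangle of contour cast on plane z: centre, size, angle deg of long side"
    W=np.array([ray(c,p,z)[:2] for p in q.reshape(-1,2)],np.float32)*1000
    r=cv2.minAreaRect(W); (w,h),a=r[1],r[2]
    if w<h: w,h,a=h,w,a+90
    return np.round(r[0],1),np.round((w,h),1),round((a+90)%180-90,1)
E
python3 - <<'E'
from h import *
c=optics.camera("top");s=optics.camera("side")
print("origin",proj(c,[[0,0,0],[.17,-.627,.25]]), "cam",ray(c,(256,180),0))
f=c["frame"]
red=blobs(c,(0,150,80),(8,255,255),(200,110,300,190)); print("red",rect_world(c,red[0],.012))
blue=blobs(c,(105,120,60),(125,255,255),(95,145,180,215)); print("blue",rect_world(c,blue[0],.012))
blk=blobs(c,(0,0,0),(180,255,45),(160,115,192,150)); print("blk",[ (cv2.contourArea(q),rect_world(c,q,.042)) for q in blk[:2]])
wh=blobs(c,(0,0,150),(180,60,255),(235,185,262,218)); print("white",[rect_world(c,q,.042) for q in wh[:1]])
cap=blobs(c,(0,0,150),(180,70,255),(200,190,220,210)); print("cap",[rect_world(c,q,.056) for q in cap[:1]])
br=blobs(c,(15,100,80),(35,255,255),(280,200,304,222)); print("puck disc",[rect_world(c,q,.012) for q in br[:1]])
jg=blobs(c,(0,0,30),(180,80,90),(325,160,405,228)); 
g=blobs(c,(0,0,0),(180,255,92),(325,160,405,228)); print("jig",[rect_world(c,q,.010) for q in g[:1]])
im=f[105:235,90:410][:,:,::-1]; cv2.imwrite("pics/crop1.png",cv2.resize(im,(800,325),interpolation=cv2.INTER_CUBIC))
a=f[155:230,325:405]; b=s["frame"][245:365,270:395]
out=np.hstack([cv2.resize(a,(400,375),interpolation=cv2.INTER_CUBIC),cv2.resize(b,(390,375),interpolation=cv2.INTER_CUBIC)])
cv2.imwrite("pics/crop2.png",out[:,:,::-1])
E
```

```text
origin [[245.65679267 384.10187149]
 [545.10370294 338.69143175]] cam [ 0.5339448  -0.01408189  0.        ]
red (array([611.4,   6. ]), array([187. , 130.1]), 86.6)
blue (array([528.3, 312.2]), array([190.1, 130.6]), -83.3)
blk [(290.0, (array([649.3, 204.7]), array([60.3, 46.2]), -19.8))]
white [(array([472.1,   3.2]), array([56.6, 41. ]), 19.7)]
cap [(array([472.4, 109.4]), array([29.3, 29. ]), 2.2)]
puck disc [(array([ 449.2, -112.2]), array([43.5, 40.6]), 0.8)]
jig [(array([ 492.2, -380.5]), array([65.7, 46.1]), -17.4)]
```

View pics/crop1.png

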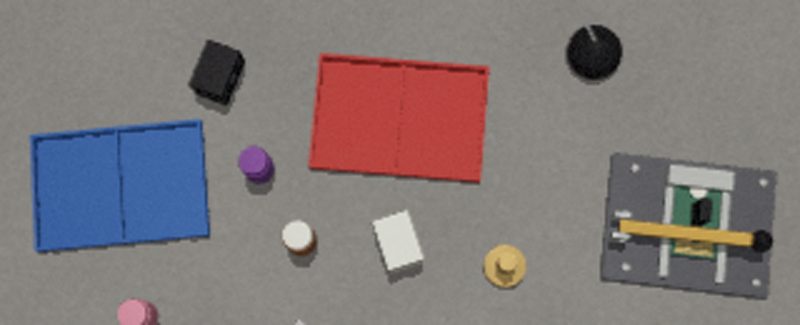

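View pics/crop2.png

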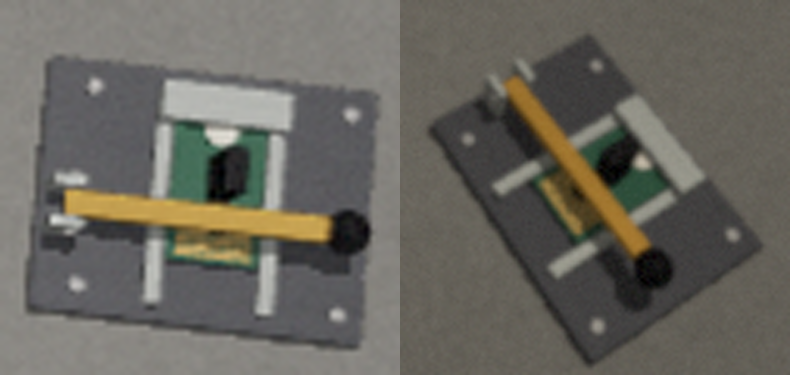

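The crops show the jig turned slightly clockwise with the bridge at the far (+x) side. Its base corners in the left crop are (47,58), (380,93), (357,348) and (27,310).

```bash
cat >> h.py <<'E'
def yaw():
    R=cv2.Rodrigues(np.array(state()["tcp_rot"]))[0]; return np.degrees(np.arctan2(R[1,0],R[0,0]))
def go(x,y,z,th):
    "spin needed (deg about tool z), then shift in tool axes (mm) after the spin"
    p=np.array(state()["tool_pos"])*1000; d=np.array([x,y,z])-p; t=np.radians(th)
    print("pos",p.round(1),"yaw",round(yaw(),1),"spin",round((yaw()-th+180)%360-180,1),"shift",np.round([d[0]*np.cos(t)+d[1]*np.sin(t), d[0]*np.sin(t)-d[1]*np.cos(t), -d[2]],1))
def loc(o,a,p):
    a=np.radians(a); return np.array([o[0]+p[0]*np.cos(a)-p[1]*np.sin(a), o[1]+p[0]*np.sin(a)+p[1]*np.cos(a)])
E
python3 - <<'E'
from h import *
c=optics.camera("top");s=optics.camera("side")
px=np.array([[47,58],[380,93],[357,348],[27,310]])/5+[325,155]-.4
W=np.array([ray(c,p,.010)[:2] for p in px])*1000
L=np.array([[60,95],[60,-85],[-80,-85],[-80,95]],float)
A=cv2.estimateAffinePartial2D(L,W)[0]; sc=np.hypot(A[0,0],A[1,0]); a=np.degrees(np.arctan2(A[1,0],A[0,0]))
print("jig",A[:,2],a,sc, (L@A[:,:2].T+A[:,2]-W).round(1))
o=A[:,2]
k=tri(c,np.array([349,231])/5+[325,155]-.4,s,np.array([653,268-0])/1.0*0+np.array([(653-400)*125/390+270,268*120/375+245])-.4)*1000
print("knob tri",k,"pred",loc(o,a,(-24,-65)))
pts={"jar":(472.4,109.4,56),"blk":(650.5,207.6,42),"wh":(472.1,3.2,42),"puck":(449.2,-112.2,52)}
for n,(x,y,z) in pts.items(): print(n,"top",proj(c,[[x/1e3,y/1e3,z/1e3]])[0].round(1),"side",proj(s,[[x/1e3,y/1e3,z/1e3]])[0].round(1))
f=[i["frame"].copy() for i in(c,s)]
E_=[]
def poly(im,cam,P,col):
    q=(proj(cam,np.array(P)/1e3)*4); cv2.polylines(im,[np.round(q+1.5).astype(int)],True,col,1)
big=[cv2.resize(x,None,fx=4,fy=4,interpolation=cv2.INTER_CUBIC) for x in f]
def rc(o,a,w,h,z,ox=0,oy=0): return [[*loc(o,a,(ox+i*w/2,oy+j*h/2)),z] for i,j in((1,1),(1,-1),(-1,-1),(-1,1))]
ci=lambda x,y,r,z:[[x+r*np.cos(t),y+r*np.sin(t),z] for t in np.linspace(0,6.28,30)]
for im,cam in zip(big,(c,s)):
    poly(im,cam,rc((650.5,207.6),-19.8,56,40,42),(0,255,255)); poly(im,cam,rc((650.5,207.6),-19.8,56,40,0),(0,255,255))
    poly(im,cam,rc((472.1,3.2),19.7,56,40,42),(255,0,255))
    poly(im,cam,ci(472.4,109.4,15.5,56),(0,255,0));poly(im,cam,ci(472.4,109.4,17,0),(0,255,0));poly(im,cam,ci(449.2,-112.2,10,52),(0,255,0));poly(im,cam,ci(449.2,-112.2,23,12),(0,255,0))
    poly(im,cam,rc((611.4,6),-3.4,130,190,12),(0,255,0)); poly(im,cam,rc((528.3,312.2),6.7,130,190,12),(0,255,0))
    poly(im,cam,rc(o,a,140,180,10,-10,5),(0,255,0)); poly(im,cam,ci(*loc(o,a,(-24,-65)),12,32),(255,0,0)); poly(im,cam,rc(o,a,24,12,60),(255,0,0))
t=cv2.resize(big[0][440:920,360:1640],(800,300),interpolation=cv2.INTER_AREA); b=cv2.resize(big[1][420:1480,580:1600],None,fx=.5,fy=.5,interpolation=cv2.INTER_AREA)
cv2.imwrite("pics/ov.png",t[:,:,::-1]); cv2.imwrite("pics/ovs.png",b[:,:,::-1])
E
```

```text
jig [ 507.87627296 -318.29647939] -4.989973195334681 1.0059867450969477 [[ 0.6 -0.8]
 [ 0.2  0.6]
 [-0.4 -3.2]
 [-0.7  0.2]]
knob tri [ 479.50550857 -380.69129465   43.74621713] pred [ 478.31344309 -380.96257141]
jar top [208.5 198.5] side [211.3 172.5]
blk top [175.7 133.4] side [246.6 129.9]
wh top [248.9 200.2] side [234.4 202.4]
puck top [292.7 209.5] side [254.4 237.5]
```

View pics/ov.png

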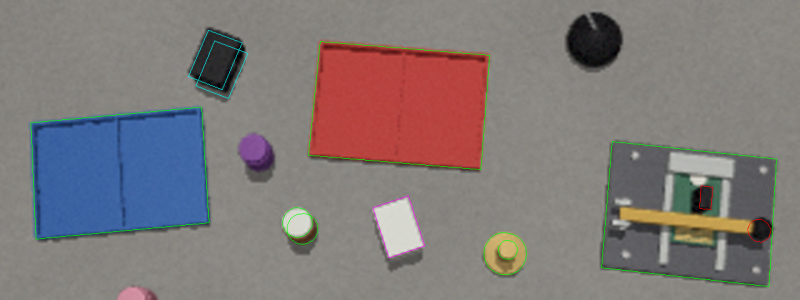

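View pics/ovs.png

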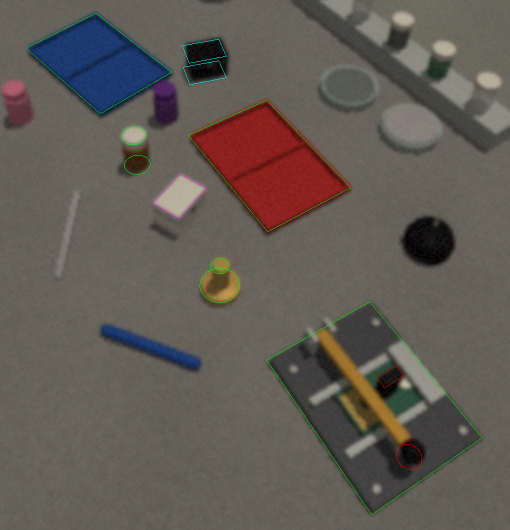

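The overlays match in both views, with the outlines landing on trays, boxes, jar, puck and jig. I'm going for the knob.

```bash
python3 -c "
from h import *
go(479,-381,110,85)"
```

```text
pos [ 169.5 -627.3  230.9] yaw 15.1 spin -69.9 shift [272.3 286.9 120.9]
```

Call:
{"name": "jog_arm", "arguments": {"moves": "0 0 0 -7;0 0 0 -7;0 0 0 -7;0 0 0 -7;0 0 0 -7;0 0 0 -7;0 0 0 -7;0 0 0 -7;0 0 0 -7;0 0 0 -7", "fingers": 1}}

```text
time_s: 1.13
tool_pos: [0.1693, -0.6274, 0.2312]
tcp_rot: [-2.308, -2.131, -0.0]
wrist_force: [-0.1, -0.8, -0.0]
width: 1.0
gripper_force: 0.0
```

Call:
{"name": "jog_arm", "arguments": {"moves": "19 20 8 0;19 20 8 0;19 20 8 0;19 20 8 0;19 20 8 0;19 20 8 0;19 20 8 0;19 20 8 0;19 20 8 0;19 20 8 0;19 20 8 0;19 20 8 0;19 20 8 0;19 20 8 0;0 0 0 0;0 0 0 0"}}

```text
time_s: 2.47
tool_pos: [0.4728, -0.3839, 0.1188]
tcp_rot: [-2.308, -2.129, -0.002]
wrist_force: [-0.7, -0.5, -0.4]
width: 0.999
gripper_force: 0.0
```

```bash
python3 -c "
from h import *
go(479,-381,18,85)"
```

```text
pos [ 472.8 -383.9  118.8] yaw 85.4 spin 0.4 shift [  3.5   5.9 100.8]
```

Call:
{"name": "jog_arm", "arguments": {"moves": "3 6 0 0;0 0 20 0;0 0 20 0;0 0 20 0;0 0 20 0;0 0 20 0;0 0 0 0"}}

```text
time_s: 3.05
tool_pos: [0.4739, -0.3839, 0.0158]
tcp_rot: [-2.312, -2.117, 0.004]
wrist_force: [0.0, 0.5, 0.2]
width: 0.998
gripper_force: 0.0
```

Call:
{"name": "jog_arm", "arguments": {"moves": "0 0 0 0;0 0 0 0;0 0 0 0;0 0 0 0;0 0 0 0;0 0 0 0;0 0 0 0;0 0 0 0;0 0 0 0;0 0 0 0", "fingers": -1, "grip_force": 30}}

```text
time_s: 3.88
tool_pos: [0.4812, -0.3847, 0.0209]
tcp_rot: [2.308, 2.12, 0.006]
wrist_force: [5.1, -1.3, -0.3]
width: 0.256
gripper_force: 29.3
```

Call:
{"name": "jog_arm", "arguments": {"moves": "0.5 0 -12.7 0;1.7 0 -12.6 0;2.8 0 -12.4 0;3.8 0 -12.1 0;4.9 0 -11.7 0;5.9 0 -11.2 0;6.8 0 -10.7 0;7.7 0 -10 0;8.6 0 -9.3 0;9.4 0 -8.6 0;10.1 0 -7.7 0"}}

```text
time_s: 4.8
tool_pos: [0.4871, -0.32, 0.1392]
tcp_rot: [2.307, 2.123, 0.011]
wrist_force: [9.8, 0.4, -8.2]
width: 0.261
gripper_force: 29.7
```

Call:
{"name": "jog_arm", "arguments": {"moves": "10.7 0 -6.8 0;11.3 0 -5.8 0;11.7 0 -4.8 0;12.1 0 -3.8 0;12.4 0 -2.7 0;12.6 0 -1.6 0;12.7 0 -0.5 0;12.7 0 0.6 0;12.6 0 1.7 0;0 0 0 0;0 0 0 0"}}

```text
time_s: 5.72
tool_pos: [0.497, -0.2126, 0.1641]
tcp_rot: [2.304, 2.123, 0.012]
wrist_force: [7.4, -0.0, 1.1]
width: 0.254
gripper_force: 30.3
```

Run:
```python
from h import *
p=state()["tool_pos"]*1000; print(p, state()["width"])
d=p[:2]-[507.9,-318.3]; a=np.radians(-5); y=-np.sin(a)*d[0]+np.cos(a)*d[1]; print("jig x,y,z",np.cos(a)*d[0]+np.sin(a)*d[1],y,p[2]+19)
s=optics.camera("side")["frame"]; t=optics.camera("top")["frame"]
cv2.imwrite("pics/bar.png",np.hstack([cv2.resize(s[220:384,240:420],(410,374)),cv2.resize(t[140:240,310:410],(374,374))])[:,:,::-1])
```

```text
[ 497.01071748 -212.59471997  164.0658064 ] 0.2543189642499772
jig x,y,z -20.0606677100249 104.35397602316661 183.0658064038176
```

View pics/bar.png

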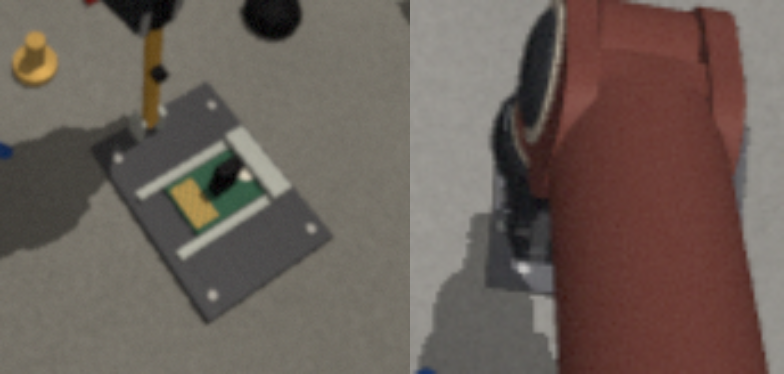

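The bar is upright in the side view and the card is clear, with the rib at crop (227,178). I'll nudge the bar to its stop, release it and retreat upward.

Call:
{"name": "jog_arm", "arguments": {"moves": "3 0 0.5 0;2 0 0.5 0;0 0 0 0;0 0 0 0"}}

```text
time_s: 6.15
tool_pos: [0.4974, -0.2092, 0.1635]
tcp_rot: [2.305, 2.12, 0.011]
wrist_force: [6.5, -0.2, 2.5]
width: 0.254
gripper_force: 30.3
```

Call:
{"name": "jog_arm", "arguments": {"moves": "0 0 0 0;0 0 0 0;0 0 0 0;0 0 0 0;0 0 0 0;0 0 0 0;0 0 -10 0;0 0 -20 0;0 0 -20 0;0 0 -10 0;0 0 0 0", "fingers": 1}}

```text
time_s: 7.07
tool_pos: [0.494, -0.2089, 0.2239]
tcp_rot: [2.31, 2.121, 0.004]
wrist_force: [0.2, -0.3, -0.6]
width: 1.004
gripper_force: 0.0
```

```bash
python3 -c "
from h import *
go(507.9,-318.3,230,-5)"
```

```text
pos [ 494.  -208.9  223.9] yaw 85.1 spin 90.1 shift [ 23.4 107.8  -6.1]
```

Call:
{"name": "jog_arm", "arguments": {"moves": "-22 4.6 0 0;-22 4.6 0 0;-22 4.6 0 0;-22 4.6 0 0;-20 4.6 0 0;0 0 0 6.95;0 0 0 6.95;0 0 0 6.95;0 0 0 6.95;0 0 0 6.95;0 0 0 6.95;0 0 0 6.95;0 0 0 6.95;0 0 0 6.95;0 0 0 6.95;0 0 0 6.95;0 0 0 6.95;0 0 0 6.95;0 0 0 0"}}

```text
time_s: 8.65
tool_pos: [0.5056, -0.3174, 0.2199]
tcp_rot: [-3.137, 0.146, 0.004]
wrist_force: [0.0, -0.8, 0.1]
width: 1.001
gripper_force: 0.0
```

```bash
python3 -c "
from h import *
go(507.9,-318.3,19,-5)"
```

```text
pos [ 505.6 -317.4  219.9] yaw -5.3 spin -0.3 shift [  2.4   0.7 200.9]
```

Call:
{"name": "jog_arm", "arguments": {"moves": "2.4 0.7 20 0;0 0 20 0;0 0 20 0;0 0 20 0;0 0 20 0;0 0 20 0;0 0 20 0;0 0 20 0;0 0 15 0;0 0 12 0;0 0 7 0;0 0 3 0;0 0 0 0"}}

```text
time_s: 9.73
tool_pos: [0.5082, -0.3188, 0.0236]
tcp_rot: [-3.138, 0.142, 0.001]
wrist_force: [1.1, -0.2, 0.4]
width: 0.998
gripper_force: 0.0
```

```bash
python3 -c "
from h import *
go(507.9,-318.3,21,-5)"
```

```text
pos [ 508.2 -318.8   23.6] yaw -5.2 spin -0.2 shift [-0.4 -0.5  2.6]
```

Call:
{"name": "jog_arm", "arguments": {"moves": "0 -0.5 2.5 0;0 0 0 0;0 0 0 0;0 0 0 0;0 0 0 0;0 0 0 0;0 0 0 0;0 0 0 0;0 0 0 0;0 0 0 0;0 0 0 0;0 0 0 0;0 0 0 0", "fingers": -1, "grip_force": 30}}

```text
time_s: 10.82
tool_pos: [0.5087, -0.3185, 0.0219]
tcp_rot: [3.138, -0.143, 0.001]
wrist_force: [0.2, 0.2, 5.4]
width: 0.136
gripper_force: 32.7
```

Call:
{"name": "jog_arm", "arguments": {"moves": "-4 0 0 0;-4 0 0 0;-4 0 0 0;-4 0 0 0;-4 0 0 0;-3 0 0 0;0 0 0 0;0 0 0 0"}}

```text
time_s: 11.48
tool_pos: [0.485, -0.3166, 0.0219]
tcp_rot: [3.138, -0.144, -0.0]
wrist_force: [2.1, -0.4, 6.8]
width: 0.135
gripper_force: 33.1
```

Call:
{"name": "jog_arm", "arguments": {"moves": "0 0 -4 0;0 0 -10 0;0 0 -20 0;0 0 -20 0;0 0 -20 0;0 0 -25 0;0 0 -25 0;0 0 -25 0;0 0 -25 0;0 0 -25 0;0 0 -15 0;0 0 0 0"}}

```text
time_s: 12.48
tool_pos: [0.4858, -0.3172, 0.2389]
tcp_rot: [3.136, -0.144, 0.006]
wrist_force: [-0.1, -0.3, -1.0]
width: 0.139
gripper_force: 32.1
```

Run:
```python
from h import *
print(state()["width"])
for o,a in(((611.4,6),-3.4),((528.3,312.2),6.7)): print([loc(o,a,(0,y)).round(1) for y in(46.5,-46.5)])
q=loc((611.4,6),-3.4,(0,-46.5)); go(q[0],q[1],80,-3.4)
f=optics.camera("side")["frame"]; cv2.imwrite("pics/card.png",cv2.resize(f[130:384,150:450],(600,508))[:,:,::-1])
```

```text
0.1385259905865721
[array([614.2,  52.4]), array([608.6, -40.4])]
[array([522.9, 358.4]), array([533.7, 266. ])]
pos [ 485.8 -317.2  238.9] yaw -5.3 spin -1.9 shift [ 106.2 -283.6  158.9]
```

View pics/card.png

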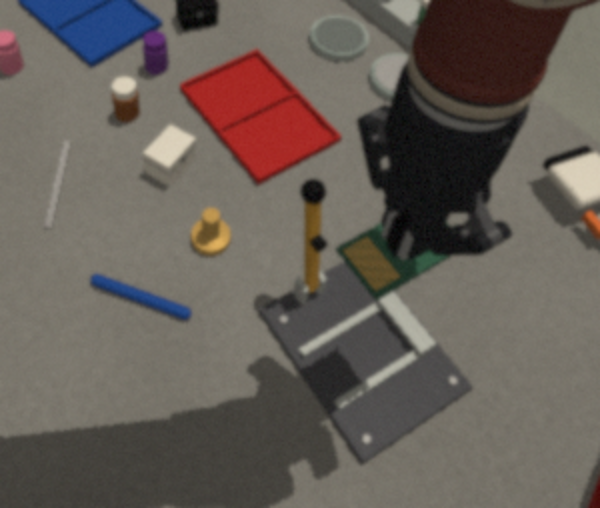

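The card is held level above the jig and the bar is still upright at (313,240). On to the red tray.

Call:
{"name": "jog_arm", "arguments": {"moves": "10 -8 0 -1.9;15 -15 0 0;15 -22 0 0;15 -25 0 0;15 -25 0 0;15 -25 0 0;12 -25 0 0;9 -25 0 0;0 -25 0 0;0 -25 0 0;0 -25 0 0;0 -20 15 0;0 -12 20 0;0 -6.6 25 0;0 0 25 0;0 0 25 0;0 0 20 0;0 0 15 0;0 0 0 0;0 0 0 0"}}

```text
time_s: 14.2
tool_pos: [0.6064, -0.0387, 0.0881]
tcp_rot: [-3.14, 0.089, 0.009]
wrist_force: [0.1, 0.1, 0.9]
width: 0.137
gripper_force: 32.0
```

```bash
python3 -c "
from h import *
go(608.6,-40.4,17,-3.4)"
```

```text
pos [606.4 -38.7  88.1] yaw -3.2 spin 0.2 shift [ 2.3  1.6 71.1]
```

Call:
{"name": "jog_arm", "arguments": {"moves": "2 1.5 10 0;0 0 15 0;0 0 15 0;0 0 12 0;0 0 8 0;0 0 5 0;0 0 2 0;0 0 2 0;0 0 0 0;0 0 0 0"}}

```text
time_s: 15.03
tool_pos: [0.6105, -0.0413, 0.0221]
tcp_rot: [-3.14, 0.091, -0.002]
wrist_force: [0.1, -0.0, -1.4]
width: 0.136
gripper_force: 32.0
```

Call:
{"name": "jog_arm", "arguments": {"moves": "0 0 1 0;0 0 1 0;0 0 1 0;0 0 0 0;0 0 0 0"}}

```text
time_s: 15.45
tool_pos: [0.6099, -0.0413, 0.0185]
tcp_rot: [-3.14, 0.092, 0.0]
wrist_force: [-0.8, -0.1, -1.9]
width: 0.138
gripper_force: 32.0
```

Call:
{"name": "jog_arm", "arguments": {"moves": "0 0 0.7 0;0 0 0.7 0;0 0 0.7 0;0 0 0.5 0;0 0 0 0;0 0 0 0"}}

```text
time_s: 15.95
tool_pos: [0.61, -0.0413, 0.0159]
tcp_rot: [-3.14, 0.091, -0.0]
wrist_force: [-0.7, -0.7, -1.0]
width: 0.136
gripper_force: 32.2
```

Call:
{"name": "jog_arm", "arguments": {"moves": "0 0 0.5 0;0 0 0.5 0;0 0 0.5 0;0 0 0 0;0 0 0 0"}}

```text
time_s: 16.37
tool_pos: [0.61, -0.0413, 0.0159]
tcp_rot: [-3.14, 0.091, -0.0]
wrist_force: [-3.1, 1.0, 7.6]
width: 0.137
gripper_force: 33.5
```

Contact with the floor, so I release and go for the jar.

Call:
{"name": "jog_arm", "arguments": {"moves": "0 0 0 0;0 0 0 0;0 0 0 0;0 0 0 0;0 0 0 0;0 0 -5 0;0 0 -15 0;0 0 -20 0;0 0 -25 0;0 0 -25 0;0 0 -20 0;0 0 0 0", "fingers": 0}}

```text
time_s: 17.37
tool_pos: [0.6132, -0.0417, 0.1295]
tcp_rot: [3.14, -0.092, 0.015]
wrist_force: [0.7, -0.2, 0.6]
width: 0.503
gripper_force: 0.0
```

Run:
```python
from h import *
go(472.4,109.4,110,60)
go(472.4,109.4,110,-3.4)
c=optics.camera("side"); f=c["frame"]; cv2.imwrite("pics/tray.png",cv2.resize(f[130:260,180:350],(680,520))[:,:,::-1])
```

```text
pos [613.2 -41.7 129.5] yaw -3.3 spin -63.3 shift [  60.4 -197.5   19.5]
pos [613.2 -41.7 129.5] yaw -3.3 spin 0.1 shift [-149.5 -142.5   19.5]
```

View pics/tray.png

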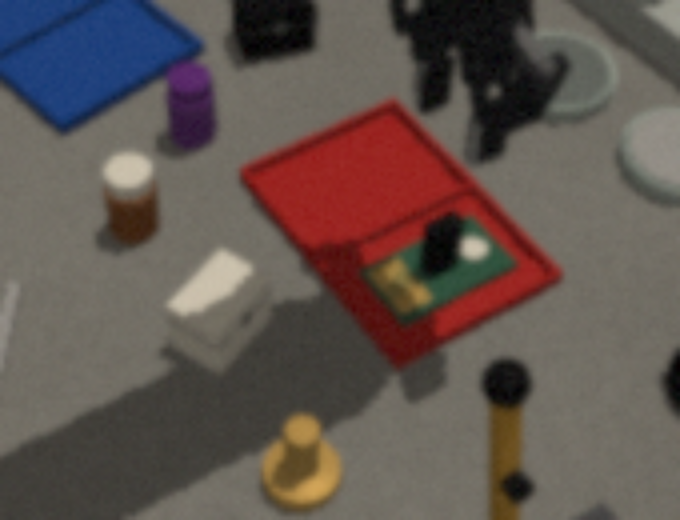

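The card sits flat in the red tray's near-right compartment.

Call:
{"name": "jog_arm", "arguments": {"moves": "-15 -14 2 0;-15 -14 2 0;-15 -14 2 0;-15 -14 2 0;-15 -14 2 0;-15 -14 2 0;-15 -14 2 0;-15 -15 2 0;-15 -15 2 0;-15 -15 2 0;0 0 20 0;0 0 20 0;0 0 20 0;0 0 0 0;0 0 0 0", "fingers": 1}}

```text
time_s: 18.67
tool_pos: [0.4673, 0.1098, 0.0434]
tcp_rot: [3.139, -0.091, -0.006]
wrist_force: [0.1, -0.6, 0.5]
width: 0.999
gripper_force: 0.0
```

```bash
python3 -c "
from h import *
go(472.4,109.4,11,-3.4)"
```

```text
pos [467.3 109.8  43.4] yaw -3.3 spin 0.1 shift [ 5.1  0.1 32.4]
```

Call:
{"name": "jog_arm", "arguments": {"moves": "5 0 8 0;0 0 12 0;0 0 8 0;0 0 4 0;0 0 0 0;0 0 0 0"}}

```text
time_s: 19.17
tool_pos: [0.4737, 0.1098, 0.0126]
tcp_rot: [-3.14, 0.092, -0.0]
wrist_force: [-0.1, 0.4, 0.6]
width: 1.0
gripper_force: 0.0
```

Call:
{"name": "jog_arm", "arguments": {"moves": "0 0 0 0;0 0 0 0;0 0 0 0;0 0 0 0;0 0 0 0;0 0 0 0;0 0 0 0;0 0 0 0;0 0 0 0;0 0 0 0", "fingers": -1, "grip_force": 25}}

```text
time_s: 20.0
tool_pos: [0.4737, 0.1099, 0.0128]
tcp_rot: [-3.14, 0.091, -0.001]
wrist_force: [-0.6, -0.2, 5.8]
width: 0.387
gripper_force: 24.9
```

```bash
python3 -c "
from h import *
go(614.2,52.4,100,-3.4)"
```

```text
pos [473.7 109.9  12.8] yaw -3.3 spin 0.1 shift [143.7  49.1 -87.2]
```

Call:
{"name": "jog_arm", "arguments": {"moves": "0 0 -5 0;0 0 -15 0;0 0 -20 0;0 0 -25 0;0 0 -22 0;8 3 0 0;16 6 0 0;20 7 0 0;20 7 0 0;20 7 0 0;20 7 0 0;20 7 0 0;14 4 0 0;5.7 1 0 0;0 0 0 0;0 0 0 0"}}

```text
time_s: 21.33
tool_pos: [0.613, 0.053, 0.0985]
tcp_rot: [-3.14, 0.091, 0.004]
wrist_force: [0.0, -0.2, -1.7]
width: 0.385
gripper_force: 25.1
```

```bash
python3 -c "
from h import *
go(614.2,52.4,17,-3.4)"
```

```text
pos [613.   53.   98.5] yaw -3.3 spin 0.1 shift [ 1.3  0.5 81.5]
```

Call:
{"name": "jog_arm", "arguments": {"moves": "1 0.5 10 0;0 0 20 0;0 0 20 0;0 0 14 0;0 0 8 0;0 0 3 0;0 0 2 0;0 0 0 0;0 0 0 0;0 0 0 0"}}

```text
time_s: 22.17
tool_pos: [0.6158, 0.0521, 0.0234]
tcp_rot: [-3.14, 0.091, -0.003]
wrist_force: [0.5, 0.9, -0.1]
width: 0.39
gripper_force: 25.1
```

Call:
{"name": "jog_arm", "arguments": {"moves": "0 0 0.7 0;0 0 0.7 0;0 0 0.7 0;0 0 0.7 0;0 0 0 0;0 0 0 0"}}

```text
time_s: 22.67
tool_pos: [0.6151, 0.052, 0.0196]
tcp_rot: [-3.14, 0.091, 0.0]
wrist_force: [0.7, -0.3, -1.1]
width: 0.389
gripper_force: 25.1
```

Call:
{"name": "jog_arm", "arguments": {"moves": "0 0 0.7 0;0 0 0.7 0;0 0 0.7 0;0 0 0.7 0;0 0 0 0;0 0 0 0"}}

```text
time_s: 23.17
tool_pos: [0.6151, 0.052, 0.017]
tcp_rot: [-3.14, 0.091, -0.0]
wrist_force: [-0.3, -0.0, 1.4]
width: 0.391
gripper_force: 25.1
```

Call:
{"name": "jog_arm", "arguments": {"moves": "0 0 0.5 0;0 0 0 0;0 0 0 0"}}

```text
time_s: 23.42
tool_pos: [0.6151, 0.052, 0.0169]
tcp_rot: [-3.14, 0.091, -0.0]
wrist_force: [-2.0, 0.1, 5.7]
width: 0.384
gripper_force: 25.5
```

Call:
{"name": "jog_arm", "arguments": {"moves": "0 0 0 0;0 0 0 0;0 0 0 0;0 0 0 0;0 0 0 0;0 0 -5 0;0 0 -15 0;0 0 -20 0;0 0 -25 0;0 0 -25 0;0 0 -20 0;0 0 0 0", "fingers": 0.15}}

```text
time_s: 24.42
tool_pos: [0.6184, 0.0522, 0.1316]
tcp_rot: [-3.139, 0.092, -0.016]
wrist_force: [0.6, 0.5, 1.0]
width: 0.581
gripper_force: 0.0
```

```bash
python3 -c "
from h import *
go(449.2,-112.2,70,-3.4)"
```

```text
pos [618.4  52.2 131.6] yaw -3.3 spin 0.1 shift [-159.2  174.1   61.6]
```

Call:
{"name": "jog_arm", "arguments": {"moves": "-10 12 0 0;-16 17 0 0;-17 18 0 0;-17 19 0 0;-17 19 0 0;-17 19 0 0;-17 19 0 0;-17 19 0 0;-16 17 0 0;-10 10 0 0;-5 5 0 0;0 0 20 0;0 0 20 0;0 0 15 0;0 0 0 0;0 0 0 0", "fingers": 1}}

```text
time_s: 25.75
tool_pos: [0.4466, -0.1116, 0.0709]
tcp_rot: [-3.139, 0.089, 0.002]
wrist_force: [-0.5, 0.4, 0.6]
width: 1.003
gripper_force: 0.0
```

```bash
python3 -c "
from h import *
go(449.2,-112.2,19,-3.4)"
```

```text
pos [ 446.6 -111.6   70.9] yaw -3.3 spin 0.1 shift [ 2.6  0.4 51.9]
```

Call:
{"name": "jog_arm", "arguments": {"moves": "2.5 0.5 12 0;0 0 16 0;0 0 12 0;0 0 8 0;0 0 3 0;0 0 0 0;0 0 0 0"}}

```text
time_s: 26.33
tool_pos: [0.4493, -0.1131, 0.0209]
tcp_rot: [3.14, -0.091, 0.002]
wrist_force: [-0.3, 0.3, -0.2]
width: 0.999
gripper_force: 0.0
```

Call:
{"name": "jog_arm", "arguments": {"moves": "0 0 0 0;0 0 0 0;0 0 0 0;0 0 0 0;0 0 0 0;0 0 0 0;0 0 0 0;0 0 0 0;0 0 0 0;0 0 0 0;0 0 0 0;0 0 0 0", "fingers": -1, "grip_force": 45}}

```text
time_s: 27.33
tool_pos: [0.4488, -0.1131, 0.0206]
tcp_rot: [-3.14, 0.091, -0.001]
wrist_force: [-0.8, -0.2, 5.5]
width: 0.21
gripper_force: 43.8
```

Call:
{"name": "jog_arm", "arguments": {"moves": "0 0 -5 0;0 0 -15 0;0 0 -20 0;0 0 -25 0;0 0 -25 0;0 0 -15 0;0 0 -5 0;0 0 0 0"}}

```text
time_s: 28.0
tool_pos: [0.4491, -0.1132, 0.1311]
tcp_rot: [3.14, -0.091, 0.003]
wrist_force: [-0.5, -0.6, -2.3]
width: 0.21
gripper_force: 44.0
```

```bash
python3 -c "
from h import *
go(533.7,266,100,-3.4)"
```

```text
pos [ 449.1 -113.2  131.1] yaw -3.3 spin 0.1 shift [  61.9 -383.5   31.1]
```

Call:
{"name": "jog_arm", "arguments": {"moves": "2 -8 0 0;3.5 -16 0 0;3.5 -22 0 0;3.5 -24 0 0;3.5 -24 0 0;3.5 -24 0 0;3.5 -24 0 0;3.5 -24 0 0;3.5 -24 0 0;3.5 -24 0 0;3.5 -24 0 0;3.5 -24 0 0;3.5 -24 0 0;3.5 -24 0 0;3.5 -24 0 0;3.5 -23 0 0;3.5 -16 0 0;3.4 -8 0 0;0 -2 0 0;0 0 0 0"}}

```text
time_s: 29.67
tool_pos: [0.5315, 0.2654, 0.1289]
tcp_rot: [3.138, -0.09, -0.004]
wrist_force: [0.5, 0.3, -2.6]
width: 0.209
gripper_force: 44.1
```

```bash
python3 -c "
from h import *
go(533.7,266,26,-3.4); print(state()['joints'])"
```

```text
pos [531.5 265.4 128.9] yaw -3.3 spin 0.1 shift [  2.2  -0.7 102.9]
[-0.56418505  0.64414722  0.10347253  1.70926514 -0.08639125  0.79566033
 -2.04904235]
```

Call:
{"name": "jog_arm", "arguments": {"moves": "2 -0.5 10 0;0 0 20 0;0 0 20 0;0 0 20 0;0 0 14 0;0 0 8 0;0 0 4 0;0 0 2 0;0 0 0 0;0 0 0 0"}}

```text
time_s: 30.5
tool_pos: [0.535, 0.2661, 0.0331]
tcp_rot: [-3.139, 0.092, -0.002]
wrist_force: [0.4, 0.3, -1.3]
width: 0.21
gripper_force: 44.1
```

Call:
{"name": "jog_arm", "arguments": {"moves": "0 0 0.8 0;0 0 0.8 0;0 0 0.8 0;0 0 0.8 0;0 0 0.6 0;0 0 0 0;0 0 0 0"}}

```text
time_s: 31.08
tool_pos: [0.5343, 0.2661, 0.0285]
tcp_rot: [3.14, -0.091, -0.0]
wrist_force: [-0.0, 0.1, -1.8]
width: 0.214
gripper_force: 44.1
```

Call:
{"name": "jog_arm", "arguments": {"moves": "0 0 0.8 0;0 0 0.8 0;0 0 0.8 0;0 0 0.8 0;0 0 0 0;0 0 0 0"}}

```text
time_s: 31.58
tool_pos: [0.5343, 0.2661, 0.0253]
tcp_rot: [-3.14, 0.091, 0.0]
wrist_force: [-0.1, -0.8, -2.1]
width: 0.213
gripper_force: 44.1
```

Call:
{"name": "jog_arm", "arguments": {"moves": "0 0 0.5 0;0 0 0.5 0;0 0 0.4 0;0 0 0 0;0 0 0 0"}}

```text
time_s: 32.0
tool_pos: [0.5345, 0.2661, 0.0247]
tcp_rot: [-3.14, 0.091, -0.001]
wrist_force: [-1.6, -0.8, 5.6]
width: 0.211
gripper_force: 44.5
```

Call:
{"name": "jog_arm", "arguments": {"moves": "0 0 0 0;0 0 0 0;0 0 0 0;0 0 0 0;0 0 0 0;0 0 -5 0;0 0 -15 0;0 0 -20 0;0 0 -25 0;0 0 -25 0;0 0 -15 0;0 0 0 5.5;0 0 0 5.5;0 0 0 5.5;0 0 0 0", "fingers": -0.1}}

```text
time_s: 33.25
tool_pos: [0.5342, 0.2663, 0.1294]
tcp_rot: [-3.094, 0.543, -0.001]
wrist_force: [0.2, 0.0, 0.3]
width: 0.452
gripper_force: 0.0
```

```bash
python3 -c "
from h import *
go(650.5,207.6,80,-19.8)"
```

```text
pos [534.2 266.3 129.4] yaw -19.9 spin -0.1 shift [129.3  15.9  49.4]
```

Call:
{"name": "jog_arm", "arguments": {"moves": "10 2 0 0;18 2 0 0;20 3 0 0;20 3 0 0;20 3 0 0;20 2 0 0;14 1 0 0;7 0 0 0;0 0 15 0;0 0 20 0;0 0 14 0;0 0 0 0;0 0 0 0", "fingers": 1}}

```text
time_s: 34.33
tool_pos: [0.6497, 0.2072, 0.0792]
tcp_rot: [3.094, -0.539, -0.003]
wrist_force: [0.5, 0.4, 0.1]
width: 0.999
gripper_force: 0.0
```

```bash
python3 -c "
from h import *
go(650.5,207.6,13,-19.8)"
```

```text
pos [649.7 207.2  79.2] yaw -19.8 spin 0.0 shift [ 0.7 -0.7 66.2]
```

Call:
{"name": "jog_arm", "arguments": {"moves": "0.7 -0.7 10 0;0 0 18 0;0 0 18 0;0 0 12 0;0 0 6 0;0 0 2 0;0 0 0 0;0 0 0 0"}}

```text
time_s: 35.0
tool_pos: [0.652, 0.2079, 0.0149]
tcp_rot: [-3.094, 0.541, -0.003]
wrist_force: [0.1, 0.5, 0.2]
width: 1.001
gripper_force: 0.0
```

Call:
{"name": "jog_arm", "arguments": {"moves": "0 0 0 0;0 0 0 0;0 0 0 0;0 0 0 0;0 0 0 0;0 0 0 0;0 0 0 0;0 0 0 0;0 0 0 0;0 0 0 0", "fingers": -1, "grip_force": 30}}

```text
time_s: 35.83
tool_pos: [0.6517, 0.2079, 0.0146]
tcp_rot: [-3.094, 0.541, -0.002]
wrist_force: [-0.1, 0.7, 6.1]
width: 0.464
gripper_force: 32.0
```

Call:
{"name": "jog_arm", "arguments": {"moves": "0 0 -5 0;0 0 -15 0;0 0 -20 0;0 0 -25 0;0 0 -25 0;0 0 -10 0;0 0 0 -6.6;0 0 0 -6.6;0 0 0 -6.6;0 0 0 -6.6;0 0 0 0;0 0 0 0"}}

```text
time_s: 36.83
tool_pos: [0.6504, 0.2072, 0.1128]
tcp_rot: [3.136, 0.175, -0.004]
wrist_force: [-0.6, 0.8, -1.1]
width: 0.459
gripper_force: 31.4
```

```bash
python3 -c "
from h import *
go(522.9,358.4,100,6.7); print(state()['joints'])"
```

```text
pos [650.4 207.2 112.8] yaw 6.4 spin -0.3 shift [-109.  -165.    12.8]
[-0.3671007   0.78316716  0.04968833  1.44501918 -0.04462981  0.91681347
 -1.76407183]
```

Call:
{"name": "jog_arm", "arguments": {"moves": "-6 -9 0 0;-12 -18 0 0;-13 -20 0 0;-14 -21 0 0;-14 -21 0 0;-14 -21 0 0;-14 -21 0 0;-12 -18 0 0;-7 -11 0 0;-3 -5 0 0;0 0 0 0;0 0 0 0"}}

```text
time_s: 37.83
tool_pos: [0.5248, 0.358, 0.1139]
tcp_rot: [3.135, 0.178, 0.001]
wrist_force: [-0.7, 0.3, -0.7]
width: 0.462
gripper_force: 31.4
```

```bash
python3 -c "
from h import *
go(522.9,358.4,19,6.7)"
```

```text
pos [524.8 358.  113.9] yaw 6.5 spin -0.2 shift [-1.9 -0.6 94.9]
```

Call:
{"name": "jog_arm", "arguments": {"moves": "-2 -0.5 10 0;0 0 20 0;0 0 20 0;0 0 20 0;0 0 12 0;0 0 6 0;0 0 2 0;0 0 0 0;0 0 0 0;0 0 0 0"}}

```text
time_s: 38.67
tool_pos: [0.5228, 0.3599, 0.0252]
tcp_rot: [-3.135, -0.18, -0.003]
wrist_force: [0.6, -0.4, -0.8]
width: 0.463
gripper_force: 31.4
```

Call:
{"name": "jog_arm", "arguments": {"moves": "0 0 0.8 0;0 0 0.8 0;0 0 0.8 0;0 0 0.8 0;0 0 0 0;0 0 0 0"}}

```text
time_s: 39.17
tool_pos: [0.5219, 0.3594, 0.0207]
tcp_rot: [3.136, 0.18, -0.0]
wrist_force: [-0.5, -0.0, -0.9]
width: 0.464
gripper_force: 31.4
```

Call:
{"name": "jog_arm", "arguments": {"moves": "0 0 0.7 0;0 0 0.7 0;0 0 0.7 0;0 0 0.4 0;0 0 0 0;0 0 0 0"}}

```text
time_s: 39.67
tool_pos: [0.522, 0.3594, 0.0186]
tcp_rot: [-3.136, -0.18, -0.0]
wrist_force: [-1.5, -0.4, 1.8]
width: 0.464
gripper_force: 31.7
```

Call:
{"name": "jog_arm", "arguments": {"moves": "0 0 0.4 0;0 0 0 0;0 0 0 0"}}

```text
time_s: 39.92
tool_pos: [0.5219, 0.3594, 0.0186]
tcp_rot: [-3.136, -0.18, -0.0]
wrist_force: [-1.3, -1.0, 6.0]
width: 0.459
gripper_force: 32.2
```

Call:
{"name": "jog_arm", "arguments": {"moves": "0 0 0 0;0 0 0 0;0 0 0 0;0 0 0 0;0 0 0 0;0 0 -5 0;0 0 -15 0;0 0 -20 0;0 0 -25 0;0 0 -25 0;0 0 -25 0;0 0 -25 0;0 0 -20 0;0 0 0 0;0 0 0 0", "fingers": 0.3}}

```text
time_s: 41.17
tool_pos: [0.5226, 0.3598, 0.1795]
tcp_rot: [-3.135, -0.18, -0.004]
wrist_force: [-0.1, 0.5, 0.2]
width: 0.647
gripper_force: 0.0
```

Call:
{"name": "jog_arm", "arguments": {"moves": "-10 0 0 0;-20 0 0 0;-20 0 0 0;-20 -10 0 0;-10 -15 0 0;0 -15 0 0;0 -5 0 0;0 0 0 0"}}

```text
time_s: 41.83
tool_pos: [0.4372, 0.3969, 0.177]
tcp_rot: [-3.136, -0.184, 0.0]
wrist_force: [-0.1, -0.1, 0.4]
width: 0.651
gripper_force: 0.0
```

Run:
```python
from h import *
s=optics.camera("side")["frame"]; t=optics.camera("top")["frame"]
a=cv2.resize(s[90:370,130:400],(540,560),interpolation=cv2.INTER_CUBIC); cv2.imwrite("pics/endS.png",a[:,:,::-1])
cv2.imwrite("pics/endT.png",cv2.resize(t[105:235,90:410],(800,325),interpolation=cv2.INTER_CUBIC)[:,:,::-1])
```

```text
(no output)
```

View pics/endS.png

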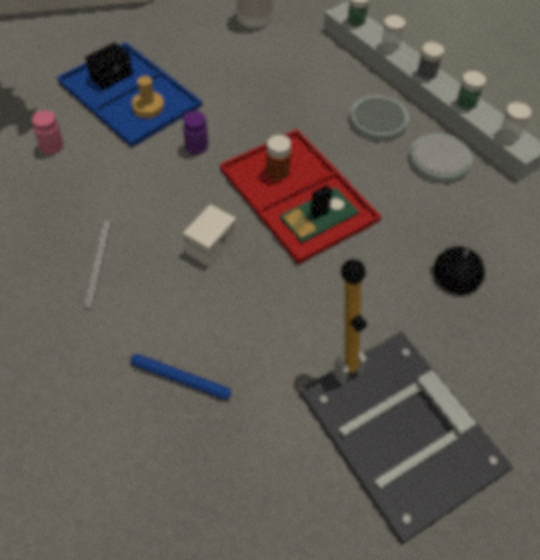

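View pics/endT.png

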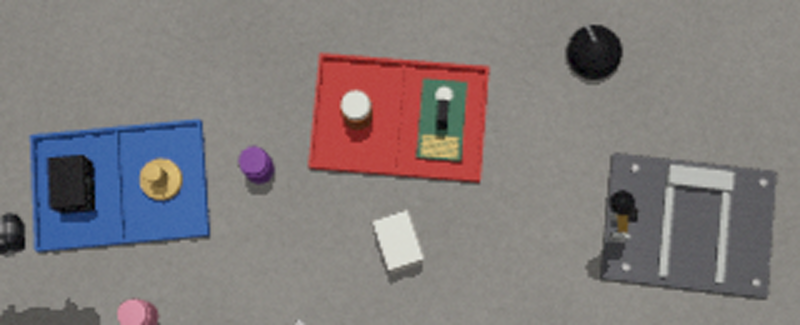

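Both views show the card at top-view (441,120), jar (355,106), puck (160,178) and black box (72,183). Each is upright in its own compartment, the white box is unmoved at (398,241), and the bar is up. I'm handing the job in.

```bash
python3 -c "
from h import *
print(workorder.finish_job())"
```

```text
the job is handed in; nothing more can be done
None
```

The job is handed in at about 42 s: the card and amber jar are in the red tray, the black box and puck in the blue tray, all upright in separate compartments. The bar was swung up before the card came out, and the white box is where it was.

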